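Tighten and close the quick-release clamp on the bar

TASK

Two quick-release clamps stand on the bench; work only on the one that has the aluminium bar lying in it. First turn its nut by pushing the ball-ended handle over, away from the robot and down, until it stops and lies level; then swing the flat cam lever at the opposite end round until it is fully closed alongside the clamp, so that the bar is held tight. Leave the empty clamp alone.

Things in the scene. Friction and masses are not known exactly. Their poses are not given: they have to be found in the camera images.
- clamp: Clamp with the bar, fixed: base 130 x 115 x 12 mm, bed top at z 60, jaws 76 long in x, tops at z 80 (-y jaw fixed, outer face y -47; +y jaw slides, outer face y +45). Origin: centre of the base's underside, on the bench; x along jaws and bar, roughly away from the robot; y along the skewer (45 mm above the bench), z up. Handle nut at the +y end, cam lever at the -y end.
- nut (a joint): Handle nut on the skewer axis. Value (rad): the handle leans 0.15 + value from upright towards clamp +x. Starts 0.05 to 0.3; pushing the ball to +x and down raises it and moves the sliding jaw 1.8 mm per rad; the jaw meets the bar at about 1.33, firm stop at 1.4 (handle level). About 5 to 7 N at the ball turns it; it stays where left.
- nut_ball (a point): Centre of the black ball, 22 mm diameter, at the end of the nut's 10 mm thick steel handle: 70 mm from the skewer axis, in the plane clamp y = +85 mm (shifting up to 4 mm to -y as the clamp tightens). The nut's hub, 22 mm diameter, ends at y = +95.
- lever (a joint): Flat aluminium cam lever on an upright pivot at clamp x 0, y -65 mm. Value (rad): 0 = straight out along clamp -y, positive towards +x, 1.57 = closed at its stop, lying along +x beside the fixed jaw. Starts -0.3 to 0.25. Takes about 3 N at the pad when the nut is loose, rising to 5 to 7 N as it closes when the nut is tight; moves the jaw 1.1 mm per rad and stays where left.
- lever_end (a point): Centre of the lever's end pad, 80 mm from the pivot (tip at 95), 45 mm above the bench; lever 10 mm thick and 14 tall, pad 12 thick and 18 tall; round cam barrel of 26 mm diameter at the pivot.
- bar: The loose aluminium bar, 100 x 40 x 26 mm, 0.2 to 0.4 kg, lying along x on the clamp's bed between the jaws; origin at the centre of its underside (60 mm above the bench), x along its length, z up.
- spare: The empty clamp, identical and with the same frame, no bar in it, on the other side of the bench, its nut and lever likewise open; not to be touched.
Mind the look-alikes: they are no part of the job. Several things have the shape of the bar; the one meant has the colours described above.

How it is judged:
By the outcome, as a careful person would: the job done as asked, in the order asked, and still so for the second after the job is handed in, with the robot touching nothing.
It also fails if it takes over 51 s, if anything falls off the work surface, if the arm or the gripper's body presses on something with over 40 N, if the wrist force passes 120 N, or if a joint passes its speed limit or range.

ROBOT

A 6-joint arm with a two-finger parallel gripper is mounted at the origin on the work surface. World frame = base frame: x ahead of the robot, y to its left, z up, the work surface at z = 0. Lengths are in m, angles in rad, forces in N, time in s.
With the tool pointing down it reaches from about 0.375 to 0.9 m from the base axis. Payload 3.1 kg.
Tool frame: the origin (TCP) lies at the centre of the arm's flange, where the gripper is bolted on; the fingertips stand 173 mm ahead of it and the grasp point (between the pads) lies 155 mm ahead of it; z points along the fingers, x is the direction in which the jaws open and shut, and the axes are right-handed (so a half turn about z gives the same grasp; the last joint's range is limited). The gripper opens to 85 mm and grips with 20 to 120 N. Pads are 22 mm wide; open, the fingers measure 114 mm over their backs; the gripper's body (76 mm by 85 mm) begins 54 mm behind the grasp point. The pads swing forward as they close: fully open they stand 13 mm farther back than shut.
Start: joints at [-1.466, 0.527, 1.433, -0, 1.181, -0.178], TCP at [0.174, -0.6, 0.405] pointing down, gripper open.
Joint ranges: [-3.08, 3.08], [-0.75, 2.2], [0.22, 2.44], [-1.43, 4.57], [0, 2.65], [-2.85, 2.85]. Speed limits (rad/s): [2.79, 2.79, 3.14, 3.14, 3.14, 3.14].

INTERFACE

Orientations are given as a unit quaternion [x, y, z, w].
In Python, from station import manip gives the robot as it stands.
- The arm moves only by the shell command python3 -m jog 'ROWS' [OPENING] [FORCE]. ROWS is JSON, a list that holds one entry, the list of rows, each a list of 4 numbers: the shift along the world's x, y, z in mm, then the turn about the world's z in degrees. A call has exactly 8 rows; each row shifts and turns the commanded pose from where the row before left it; what a row does not reach is not made up. A row lasts 1/8 s, in which the tool goes at most 62.5 mm and 10.7 degrees, less where a joint would pass 70% of its speed; a pose out of reach is approached as far as the arm can. A call is refused whole if a number of a shift passes 62.5 or a number of a turn 10.7, either way. A call with a gripper value outside its range is refused whole. OPENING is the opening in per cent of the stroke, from 0 (shut) to 100 (fully open), set as the call begins (- or left out, the last holds). The fingers move at their own pace and stop on an object; FORCE is the grip in N (left out, the last holds). Time passes only in rows, so rows that do not move let the fingers close, or fill a call up. It gives the time, the measured TCP pose, the force and the opening at its end, in the units of the state.
- manip.sense(): the state, without advancing time (a new reading comes with each control period).
- manip.snapshot(name): name is "scene" or "top"; returns the picture (400x640x3 uint8, red, green, blue); there is no depth.
- manip.camera_info(name): a dict with "fx", "fy", "cx", "cy" (pixels), "k1" (the pictures are not rectified: a ray, as slopes to the right and down, at radius r is drawn at 1 + k1 r^2 times it, then the intrinsics apply), "R" (3x3) and "t" (3): a world point X has camera coordinates R X + t. Camera axes: x right, y down, z forward; pixel columns grow to the right and rows downward; lengths in m; the calibration is good to about 2 mm. A picture is of the moment at which its call begins. camera_info takes no time and is no camera call.
- manip.sign_off(): hands the job in, once; it reports no verdict.
The state is a dict: "t": time; "q": joint angles; "qd": joint speeds; "tau": joint torques, N m; "tcp_pos": TCP position; "tool_rot": TCP orientation; "force": force on the tool from outside, world axes, zero at the start; "ft_torque": the same for the moment, N m; "finger_gap": opening from 0.0 (shut) to 1.0 (fully open).
Only numpy, scipy, OpenCV 4.12 (cv2) and the standard library are available. Lean on these libraries where they do the work, as an engineer would, in place of code of your own. Each camera call takes 0.05 s, during which the arm holds its last target. There are 200 camera calls.

## Working session

There is one attempt and no reset: what is moved stays moved. The work goes in short steps, Python scripts to look and compute and a shell command to move; the robot and the scene stay as the last step left them, time stands still between calls to the robot, and variables do not carry over. Pictures are saved under pics/ and viewed, about 8 in all and at most 12, crops included, and the job is handed in when it is done.

```bash
mkdir -p pics; ls
python3 - <<'E'
from station import manip
import cv2,json
for n in("scene","top"):
    im=manip.snapshot(n); cv2.imwrite(f"pics/{n}0.png",im[:,:,::-1])
    c=manip.camera_info(n); print(n,c)
print(manip.sense())
E
```

```text
pics
scene {'fx': 468.4788484789531, 'fy': 468.4788484789531, 'cx': 326.62822413021206, 'cy': 200.4115434890027, 'k1': -0.05658452607389903, 'R': array([[-0.63774218,  0.7702474 , -0.00196203],
       [ 0.56422299,  0.46542295, -0.68193394],
       [-0.52434467, -0.43600506, -0.73141114]]), 't': array([ 0.34102977, -0.22424016,  1.45617907])}
top {'fx': 507.66208631273224, 'fy': 507.66208631273224, 'cx': 313.34011175900673, 'cy': 194.58851343174857, 'k1': -0.05424615803934219, 'R': array([[-0.02003912, -0.99979775,  0.0016996 ],
       [-0.99154517,  0.01965567, -0.12826469],
       [ 0.12820534, -0.00425555, -0.99173851]]), 't': array([0.02358132, 0.53482066, 1.38972482])}
{'t': 0.1, 'q': array([-1.46652606e+00,  5.28365309e-01,  1.43378205e+00,  3.32890656e-05,
        1.18138012e+00, -1.78470326e-01]), 'qd': array([ 0.00176744, -0.00152251, -0.0028376 , -0.00171062,  0.00098926,
       -0.00016229]), 'tau': array([ 2.85672504e-04, -4.43305421e+01, -1.78585660e+01, -2.74469021e-04,
        3.91435315e-03, -9.85273687e-06]), 'tcp_pos': array([ 0.17438482, -0.59985636,  0.40383348]), 'tool_rot': array([ 7.99679656e-01, -6.00426109e-01, -6.46940209e-04, -7.19439114e-04]), 'force': array([ 0.23964171, -0.09735978,  0.95220066]), 'ft_torque': array([ 0.01248211, -0.02090776,  0.03918386]), 'finger_gap': 1.0004929635344706}
```

View pics/top0.png

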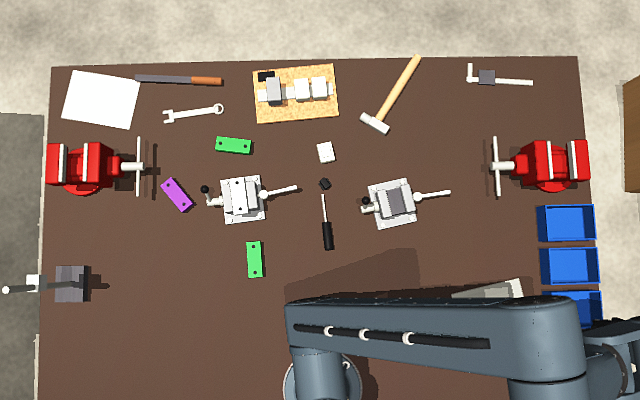

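View pics/scene0.png

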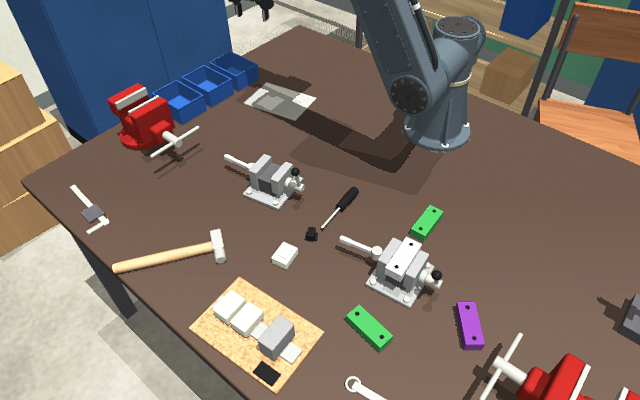

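The top view shows the clamp with the bar at about (243,200), its ball at (204,189) and its lever end near (295,189). The empty clamp is at (393,203). I'll enlarge the barred clamp in both views.

Run:
```python
import cv2,numpy as np
a=cv2.imread("pics/top0.png")[165:235,190:310]; b=cv2.imread("pics/scene0.png")[220:315,325:455]
f=lambda i,s:cv2.resize(i,None,fx=s,fy=s,interpolation=cv2.INTER_CUBIC)
a=f(a,6);cv2.imwrite("pics/c_top.png",a); cv2.imwrite("pics/c_sc.png",f(b,6))
```

```text
(no output)
```

View pics/c_top.png

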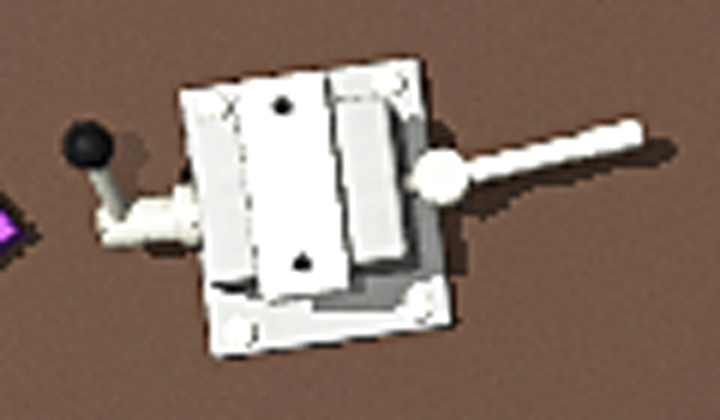

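View pics/c_sc.png

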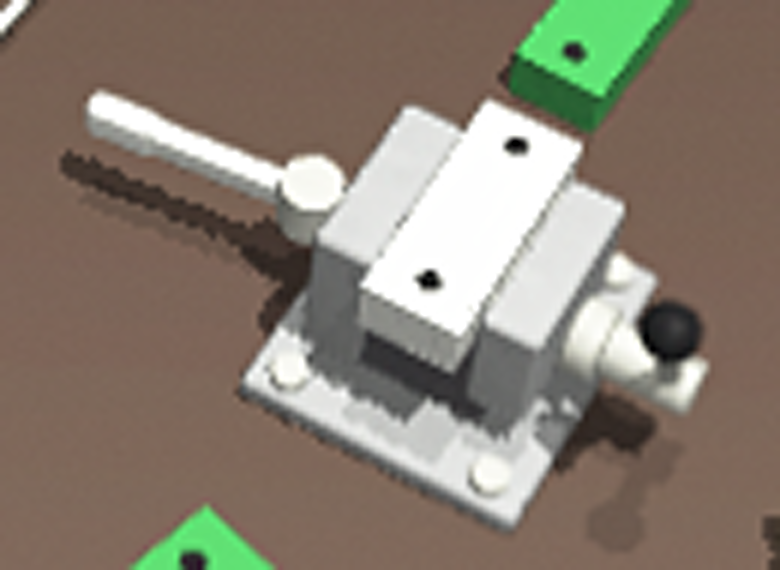

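```bash
cat > h.py <<'E'
import numpy as np
from station import manip
from scipy.optimize import least_squares
C={n:manip.camera_info(n) for n in("scene","top")}
def proj(n,X):
    c=C[n];p=c["R"]@X+c["t"];s=p[:2]/p[2];s=s*(1+c["k1"]*(s@s))
    return np.array([c["fx"]*s[0]+c["cx"],c["fy"]*s[1]+c["cy"]])
def W(p,X):
    c,s=np.cos(p[2]),np.sin(p[2]);return np.array([p[0]+c*X[0]-s*X[1],p[1]+s*X[0]+c*X[1],X[2]])
def ball(v,y=.085): return np.array([.07*np.sin(.15+v),y,.045+.07*np.cos(.15+v)])
def lev(v,r=.08,z=.045): return np.array([r*np.sin(v),-.065-r*np.cos(v),z])
E
python3 - <<'E'
from h import *
T=lambda u,v:np.array([(u+.5)/6-.5+190,(v+.5)/6-.5+165]); S=lambda u,v:np.array([(u+.5)/6-.5+325,(v+.5)/6-.5+220])
obs=[("top",T(180,90),lambda p:[.065,.0575,.012]),("top",T(418,58),lambda p:[.065,-.0575,.012]),("top",T(452,322),lambda p:[-.065,-.0575,.012]),("top",T(213,354),lambda p:[-.065,.0575,.012]),
("scene",S(655,275),lambda p:[-.065,.0575,.012]),("scene",S(512,517),lambda p:[.065,.0575,.012]),("scene",S(243,383),lambda p:[.065,-.0575,.012]),
("top",T(88,145),lambda p:ball(p[3])),("scene",S(671,332),lambda p:ball(p[3])),
("top",T(643,132),lambda p:lev(p[4],.095,.05)),("scene",S(90,108),lambda p:lev(p[4],.095,.048))]
def res(p): return np.concatenate([proj(n,W(p,f(p)))-o for n,o,f in obs])
r=least_squares(res,[.6,.17,.1,.2,0],loss="soft_l1");p=r.x;print(p.round(4));print(res(p).reshape(-1,2).round(1))
np.save("p.npy",p);print("ball",W(p,ball(p[3])),"hub",W(p,[0,.085,.045]),"piv",W(p,[0,-.065,.045]),"lev",W(p,lev(p[4])))
print("ball end",W(p,ball(1.4,.081)),"lev closed",W(p,lev(1.57)))
for v in(.2,.5,.8,1.1,1.4):print(v,W(p,ball(v)).round(3))
E
```

```text
[0.5308 0.2162 0.1236 0.2635 0.0812]
[[-0.3 -0.5]
 [-0.2 -0.9]
 [ 0.1 -0.1]
 [-0.3  0.3]
 [ 0.8 -0.8]
 [ 0.4  0.4]
 [-0.7 -1.2]
 [-0.1 -0.5]
 [ 0.1 -0.3]
 [-0.  -0.6]
 [-0.1 -1. ]]
ball [0.54827315 0.304043   0.1091009 ] hub [0.52036156 0.30057634 0.045     ] piv [0.53884973 0.15172008 0.045     ] lev [0.55511705 0.07339145 0.045     ]
ball end [0.59030582 0.30523279 0.04645564] lev closed [0.61824756 0.16151721 0.045     ]
0.2 [0.544 0.304 0.111]
0.5 [0.562 0.306 0.101]
0.8 [0.577 0.308 0.086]
1.1 [0.586 0.309 0.067]
1.4 [0.59  0.309 0.046]
```

Residuals are under 1.2 px. The plan is to grip the ball lightly with the jaws along clamp y, carry it along its arc, and then push the lever with the fingers shut. First I move above the ball.

```bash
python3 -m jog '[[[40,45,0,-1.15],[40,45,0,-1.15],[40,45,0,-1.15],[40,45,0,-1.15],[40,45,0,-1.15],[40,45,0,-1.15],[40,45,0,-1.15],[40,45,0,-1.15]]]' 50 20
python3 -m jog '[[[7,60,0,0],[7,60,0,0],[7,60,0,0],[7,60,0,0],[7,60,0,0],[7,60,0,0],[7,60,0,0],[5,60,0,0]]]'
```

```text
t: 1.1
tcp_pos: [0.4954, -0.2385, 0.4045]
tool_rot: [0.749, -0.663, -0.0, 0.0]
force: [0.1, -0.3, 1.0]
finger_gap: 0.505
t: 2.1
tcp_pos: [0.5484, 0.2419, 0.4044]
tool_rot: [0.749, -0.663, -0.0, 0.0]
force: [0.5, -0.3, -0.5]
finger_gap: 0.498
```

```bash
python3 -m jog '[[[0,31,0,0],[0,31,0,0],[0,0,-30,0],[0,0,-30,0],[0,0,-30,0],[0,0,-30,0],[0,0,-22,0],[0,0,0,0]]]'
python3 -c "
from station import manip;import cv2
a=manip.snapshot('top')[165:235,180:310];b=manip.snapshot('scene')[190:330,325:475]
cv2.imwrite('pics/c2.png',cv2.hconcat([cv2.resize(a,(400,400*70//130)),]) [:,:,::-1]);cv2.imwrite('pics/s2.png',cv2.resize(b,None,fx=5,fy=4)[:,:,::-1])"
```

```text
t: 3.1
tcp_pos: [0.5475, 0.3015, 0.2604]
tool_rot: [0.749, -0.663, -0.001, 0.002]
force: [0.0, -0.3, 0.2]
finger_gap: 0.498
```

View pics/s2.png

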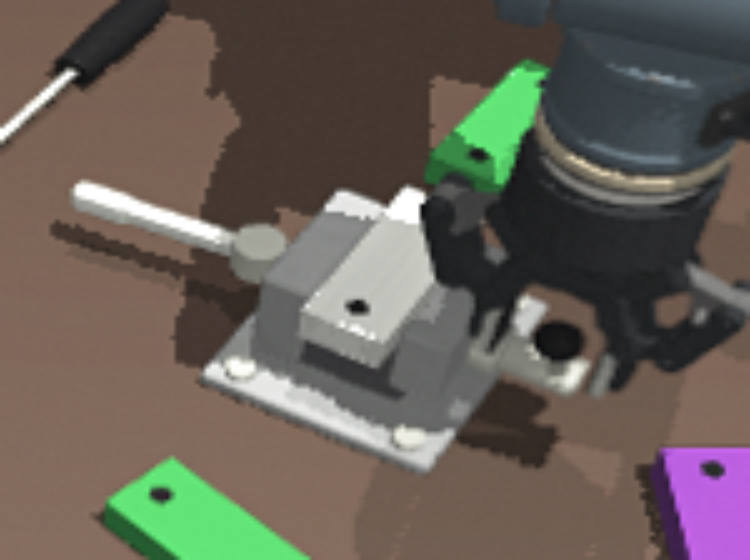

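The ball (560,340) sits between the two open fingers. Next I close on it.

```bash
python3 -m jog '[[[0,2,1,0],[0,0,0,0],[0,0,0,0],[0,0,0,0],[0,0,0,0],[0,0,0,0],[0,0,0,0],[0,0,0,0]]]' 0 30
python3 - <<'E'
from h import *
p=np.load("p.npy");v0=p[3];prev=W(p,ball(v0))
V=np.linspace(v0,1.45,25)
for v in V[1:]:
    X=W(p,ball(v,.085-.0018*(v-v0)));print(((X-prev)*1000).round(1),end=' ');prev=X
E
```

```text
t: 4.2
tcp_pos: [0.5489, 0.3039, 0.2648]
tool_rot: [0.749, -0.663, 0.001, -0.001]
force: [0.4, -1.9, 5.8]
finger_gap: 0.23
[ 3.1  0.3 -1.5] [ 3.   0.3 -1.6] [ 3.   0.3 -1.8] [ 2.9  0.3 -1.9] [ 2.8  0.3 -2.1] [ 2.7  0.2 -2.2] [ 2.6  0.2 -2.3] [ 2.4  0.2 -2.4] [ 2.3  0.2 -2.6] [ 2.2  0.2 -2.7] [ 2.1  0.2 -2.8] [ 1.9  0.1 -2.9] [ 1.8  0.1 -3. ] [ 1.6  0.1 -3.1] [ 1.5  0.1 -3.1] [ 1.3  0.1 -3.2] [ 1.2  0.1 -3.3] [ 1.   0.  -3.3] [ 0.8  0.  -3.4] [ 0.7 -0.  -3.4] [ 0.5 -0.  -3.4] [ 0.3 -0.  -3.4] [ 0.2 -0.1 -3.5] [-0.  -0.1 -3.5]
```

```bash
python3 -m jog '[[[3.1,0.3,-1.5,0],[3,0.3,-1.6,0],[3,0.3,-1.8,0],[2.9,0.3,-1.9,0],[2.8,0.3,-2.1,0],[2.7,0.2,-2.2,0],[2.6,0.2,-2.3,0],[2.4,0.2,-2.4,0]]]'
python3 -m jog '[[[2.3,0.2,-2.6,0],[2.2,0.2,-2.7,0],[2.1,0.2,-2.8,0],[1.9,0.1,-2.9,0],[1.8,0.1,-3,0],[1.6,0.1,-3.1,0],[1.5,0.1,-3.1,0],[1.3,0.1,-3.2,0]]]'
```

```text
t: 5.2
tcp_pos: [0.5711, 0.306, 0.2494]
tool_rot: [0.749, -0.663, 0.0, -0.0]
force: [-0.0, -2.3, 8.9]
finger_gap: 0.23
t: 6.2
tcp_pos: [0.5866, 0.3071, 0.2263]
tool_rot: [0.749, -0.663, 0.001, -0.001]
force: [0.4, -2.3, 8.6]
finger_gap: 0.23
```

```bash
python3 -m jog '[[[1.2,0.1,-3.3,0],[1,0,-3.3,0],[0.8,0,-3.4,0],[0.7,0,-3.4,0],[0.5,0,-3.4,0],[0.3,0,-3.4,0],[0.2,-0.1,-3.4,0],[0,0,0,0]]]'
```

```text
t: 7.2
tcp_pos: [0.5921, 0.3071, 0.2026]
tool_rot: [0.749, -0.663, 0.002, -0.002]
force: [3.2, -1.6, 5.1]
finger_gap: 0.232
```

```bash
python3 -m jog '[[[0,0,-1,0],[0,0,-1,0],[0,0,-1,0],[0,0,0,0],[0,0,0,0],[0,0,0,0],[0,0,0,0],[0,0,0,0]]]'
```

```text
t: 8.2
tcp_pos: [0.5922, 0.3071, 0.1998]
tool_rot: [0.749, -0.663, 0.002, -0.003]
force: [3.4, -2.1, 6.0]
finger_gap: 0.234
```

```bash
python3 -m jog '[[[0,0,-1,0],[0,0,-1,0],[0,0,-1,0],[0,0,-1,0],[0,0,0,0],[0,0,0,0],[0,0,0,0],[0,0,0,0]]]'
```

```text
t: 9.2
tcp_pos: [0.5923, 0.307, 0.1958]
tool_rot: [0.749, -0.662, 0.002, -0.002]
force: [2.0, -2.8, 7.3]
finger_gap: 0.236
```

The pads are probably slipping down the ball. I'll let go, rise and look.

```bash
python3 -m jog '[[[0,0,0,0],[0,0,0,0],[0,0,0,0],[0,0,10,0],[0,0,30,0],[0,0,40,0],[0,0,50,0],[0,0,50,0]]]' 50
python3 -m jog '[[[-40,0,20,0],[-40,0,20,0],[-40,0,20,0],[0,0,0,0],[0,0,0,0],[0,0,0,0],[0,0,0,0],[0,0,0,0]]]' 0
python3 -c "
from station import manip;import cv2
a=manip.snapshot('top')[145:245,180:310];b=manip.snapshot('scene')[220:320,325:455]
cv2.imwrite('pics/c3.png',cv2.resize(cv2.vconcat([a,b]),None,fx=5,fy=3)[:,:,::-1]);cv2.imwrite('pics/c3.png',cv2.resize(cv2.hconcat([a,b]),None,fx=3,fy=3,interpolation=2)[:,:,::-1])"
```

```text
t: 10.2
tcp_pos: [0.59, 0.3071, 0.3759]
tool_rot: [0.749, -0.663, -0.0, -0.0]
force: [0.5, -0.4, 0.2]
finger_gap: 0.501
t: 11.2
tcp_pos: [0.4708, 0.3069, 0.4333]
tool_rot: [0.749, -0.663, -0.0, 0.0]
force: [0.4, -0.9, -0.2]
finger_gap: 0.0
```

View pics/c3.png

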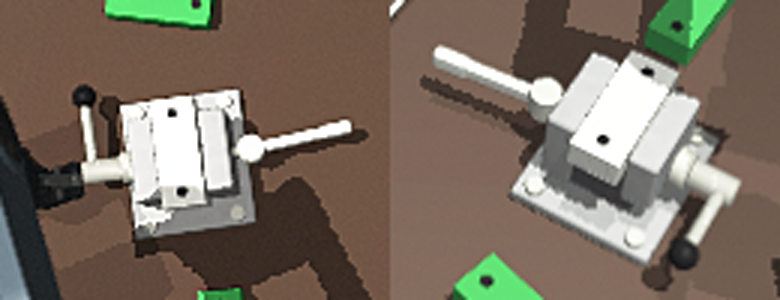

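The ball is now at crop (84,96) in the top view and (685,256) in the scene view, and the handle looks near level. I'll fit its angle.

Run:
```python
from h import *
p=np.load("p.npy");a=np.array([84.5/3-.5+180,96.5/3-.5+145]);b=np.array([(685.5-390)/3-.5+325,256.5/3-.5+220])
for v in(1.1,1.2,1.3,1.4):
    X=W(p,ball(v,.082));print(v,X.round(4),(proj("top",X)-a).round(1),(proj("scene",X)-b).round(1))
```

```text
1.1 [0.5867 0.3058 0.0671] [-0.8 -0. ] [ 1.2 -6.5]
1.2 [0.5885 0.306  0.0603] [-0.4 -0.3] [ 0.4 -4.1]
1.3 [0.5897 0.3062 0.0534] [ 0.1 -0.3] [-0.4 -2. ]
1.4 [0.5902 0.3062 0.0465] [ 0.6 -0. ] [-1.  -0.1]
```

Reads about 1.4. I'll confirm by pressing gently from above with the fingers shut.

```bash
python3 -m jog '[[[40,0,-30,0],[40,0,-40,0],[39,-1,-40,0],[0,0,-40,0],[0,0,-30,0],[0,0,-15,0],[0,0,0,0],[0,0,0,0]]]'
python3 -m jog '[[[0,0,-2,0],[0,0,-2,0],[0,0,-2,0],[0,0,-1,0],[0,0,-1,0],[0,0,0,0],[0,0,0,0],[0,0,0,0]]]'
```

```text
t: 12.3
tcp_pos: [0.5899, 0.3064, 0.2404]
tool_rot: [0.749, -0.663, 0.001, -0.001]
force: [-0.5, 0.2, 0.3]
finger_gap: -0.0
t: 13.3
tcp_pos: [0.5899, 0.3062, 0.232]
tool_rot: [0.749, -0.663, 0.001, -0.001]
force: [-0.5, 0.1, 5.8]
finger_gap: -0.001
```

```bash
python3 -m jog '[[[0,0,-1,0],[0,0,-1,0],[0,0,0,0],[0,0,0,0],[0,0,0,0],[0,0,0,0],[0,0,0,0],[0,0,0,0]]]'
```

```text
t: 14.3
tcp_pos: [0.5901, 0.3062, 0.23]
tool_rot: [0.749, -0.663, 0.001, -0.001]
force: [1.2, 0.4, 4.7]
finger_gap: 0.002
```

```bash
python3 -m jog '[[[0,0,-1,0],[0,0,-1,0],[0,0,-0.5,0],[0,0,0,0],[0,0,0,0],[0,0,0,0],[0,0,0,0],[0,0,0,0]]]'
```

```text
t: 15.3
tcp_pos: [0.5902, 0.3062, 0.2291]
tool_rot: [0.749, -0.663, 0.001, -0.002]
force: [-0.9, -0.1, 12.8]
finger_gap: 0.004
```

```bash
python3 -m jog '[[[0,0,-1,0],[0,0,-1,0],[0,0,0,0],[0,0,0,0],[0,0,0,0],[0,0,0,0],[0,0,0,0],[0,0,0,0]]]'
```

```text
t: 16.3
tcp_pos: [0.5902, 0.3062, 0.2284]
tool_rot: [0.749, -0.662, 0.001, -0.002]
force: [-3.7, -1.7, 18.5]
finger_gap: 0.0
```

The force climbed to 18 N with almost no travel, and the ball centre is at about 0.044, so the nut is on its stop. Next come the lever waypoints.

```bash
cat > lv.py <<'E'
from h import *
p=np.load("p.npy")
def pos(v,d,r=.078):
    e=np.array([np.sin(v),-np.cos(v)]);n=np.array([np.cos(v),np.sin(v)])
    q=np.array([0,-.065])+r*e-d*n;return W(p,[*q,.203])
E
python3 - <<'E'
from lv import *
s=manip.sense();print(s["q"].round(2))
v0=p[4];A=pos(v0,.032);print("approach",A,"delta",((A-s["tcp_pos"])*1000).round(1))
prev=pos(v0,.017);print("contact",((prev-A)*1000).round(1))
V=np.linspace(v0,1.57,17);print("deg",np.degrees(V[1]-V[0]))
for v in V[1:]:
    X=pos(v,.017);print(((X-prev)*1000).round(1)[:2],end=' ');prev=X
print(prev)
E
```

```text
[ 0.31  0.8   1.45 -0.    0.89  1.76]
approach [0.52337891 0.06884273 0.203     ] delta [ -66.9 -237.4  -25.4]
contact [14.7  3.1  0. ]
deg 5.331369278958735
[7.4 0.3] [7.4 1. ] [7.2 1.6] [7.1 2.3] [6.8 3. ] [6.5 3.6] [6.1 4.2] [5.7 4.7] [5.3 5.2] [4.8 5.7] [4.2 6.1] [3.6 6.5] [3.  6.8] [2.4 7. ] [1.7 7.2] [1.  7.4] [0.61834451 0.14440024 0.203     ]
```

```bash
python3 -m jog '[[[0,0,50,0],[0,0,60,0],[-14,-50,0,0],[-14,-50,0,0],[-14,-50,0,4.7],[-14,-50,0,0],[-11,-37,0,0],[0,0,-40,0]]]' 0
python3 -m jog '[[[0,0,-45,0],[0,0,-30,0],[0,0,-15,0],[0,0,0,0],[0,0,0,0],[0,0,0,0],[0,0,0,0],[0,0,0,0]]]'
```

```text
t: 17.3
tcp_pos: [0.523, 0.0666, 0.2962]
tool_rot: [0.774, -0.633, 0.003, -0.002]
force: [0.4, 0.3, 0.1]
finger_gap: -0.0
t: 18.3
tcp_pos: [0.5224, 0.0691, 0.2049]
tool_rot: [0.776, -0.631, 0.0, -0.0]
force: [0.7, -1.1, 0.4]
finger_gap: 0.001
```

Now contact, then the arc.

```bash
python3 -m jog '[[[8,2,-2,0],[8,1,0,0],[7.4,0.3,0,5.3],[7.4,1,0,5.3],[7.2,1.6,0,5.3],[7.1,2.3,0,5.3],[6.8,3,0,5.3],[6.5,3.6,0,5.3]]]'
python3 -m jog '[[[6.1,4.2,0,5.3],[5.7,4.7,0,5.3],[5.3,5.2,0,5.3],[4.8,5.7,0,5.3],[4.2,6.1,0,5.3],[0,0,0,0],[0,0,0,0],[0,0,0,0]]]'
```

```text
t: 19.3
tcp_pos: [0.5799, 0.0838, 0.2021]
tool_rot: [0.92, -0.393, -0.002, 0.001]
force: [-4.0, -1.2, 3.2]
finger_gap: 0.003
t: 20.3
tcp_pos: [0.6066, 0.1096, 0.2021]
tool_rot: [0.985, -0.174, -0.001, 0.0]
force: [-2.4, -2.1, -0.8]
finger_gap: 0.001
```

```bash
python3 -m jog '[[[3.6,6.5,0,5.3],[3,6.8,0,5.3],[2.4,7,0,5.3],[1.7,7.2,0,5.3],[1,5,0,5.3],[0,0,0,0],[0,0,0,0],[0,0,0,0]]]'
python3 -m jog '[[[0,1,0,0],[0,1,0,0],[0,1,0,0],[0,0,0,0],[0,0,0,0],[0,0,0,0],[0,0,0,0],[0,0,0,0]]]'
```

```text
t: 21.3
tcp_pos: [0.6187, 0.142, 0.2023]
tool_rot: [0.998, 0.056, 0.0, 0.0]
force: [-0.6, -2.8, -1.9]
finger_gap: 0.001
t: 22.3
tcp_pos: [0.6187, 0.1446, 0.2024]
tool_rot: [0.998, 0.057, 0.0, 0.001]
force: [-1.4, -6.2, -1.6]
finger_gap: -0.001
```

```bash
python3 -m jog '[[[0,1,0,0],[0,1,0,0],[0,0,0,0],[0,0,0,0],[0,0,0,0],[0,0,0,0],[0,0,0,0],[0,0,0,0]]]'
```

```text
t: 23.3
tcp_pos: [0.6188, 0.1452, 0.2024]
tool_rot: [0.998, 0.057, -0.0, 0.002]
force: [-0.7, -12.1, -1.0]
finger_gap: -0.001
```

```bash
python3 -m jog '[[[0,1,0,0],[0,1,0,0],[0,1,0,0],[0,0,0,0],[0,0,0,0],[0,0,0,0],[0,0,0,0],[0,0,0,0]]]'
python3 -m jog '[[[0,-20,0,0],[0,-30,0,0],[0,-30,0,0],[0,-20,20,0],[-10,-40,40,0],[-20,-40,40,0],[-20,-50,20,0],[-20,-50,0,0]]]'
python3 -m jog '[[[-30,-50,0,0],[-30,-50,0,0],[-30,-50,0,0],[0,-50,0,0],[0,0,0,0],[0,0,0,0],[0,0,0,0],[0,0,0,0]]]'
python3 -c "
from station import manip;import cv2
a=manip.snapshot('top')[145:245,180:310];b=manip.snapshot('scene')[220:320,325:455]
cv2.imwrite('pics/c4.png',cv2.resize(cv2.hconcat([a,b]),None,fx=3,fy=3,interpolation=2)[:,:,::-1])"
```

```text
t: 24.3
tcp_pos: [0.6189, 0.1461, 0.2024]
tool_rot: [0.998, 0.058, -0.001, 0.004]
force: [-1.6, -19.9, -0.4]
finger_gap: 0.004
t: 25.3
tcp_pos: [0.5491, -0.131, 0.3266]
tool_rot: [0.998, 0.057, 0.004, 0.002]
force: [0.6, -0.6, -0.2]
finger_gap: -0.001
t: 26.3
tcp_pos: [0.4589, -0.3284, 0.3226]
tool_rot: [0.998, 0.058, -0.0, -0.0]
force: [0.1, -0.3, -0.3]
finger_gap: 0.0
```

View pics/c4.png

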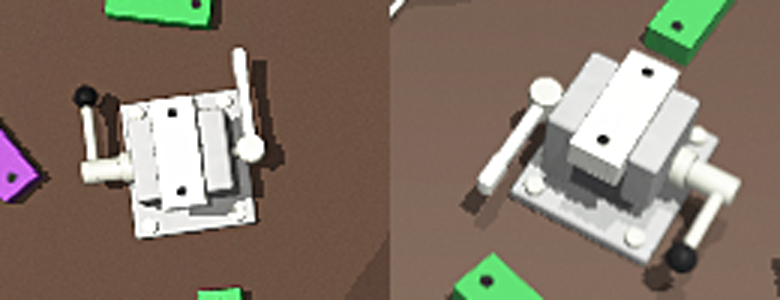

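The lever now lies along the clamp, with its tip at (240,49) in the top view and (484,188) in the scene view. The ball is at (85,96) and (683,258). I'll check both numerically.

Run:
```python
from h import *
p=np.load("p.npy");T=lambda u,v:np.array([(u+.5)/3-.5+180,(v+.5)/3-.5+145]);S=lambda u,v:np.array([(u+.5-390)/3-.5+325,(v+.5)/3-.5+220])
for v in(1.4,1.5,1.57):
    X=W(p,lev(v,.095,.05));print("lev",v,(proj("top",X)-T(240,48)).round(1),(proj("scene",X)-S(484,190)).round(1))
for v in(1.3,1.4):
    X=W(p,ball(v,.082));print("ball",v,(proj("top",X)-T(85,96)).round(1),(proj("scene",X)-S(683,258)).round(1))
```

```text
lev 1.4 [ 5.  -0.7] [-6.4 -5.9]
lev 1.5 [ 1.6 -0.7] [-3.  -3.6]
lev 1.57 [-0.7 -0.4] [-0.4 -2.1]
ball 1.3 [-0.3 -0.3] [ 0.3 -2.6]
ball 1.4 [ 0.2 -0. ] [-0.3 -0.7]
```

Both angles match their stops within a pixel or two, and nothing is touching the arm, so I'm handing in.

```bash
python3 -c "
from station import manip;print(manip.sign_off())"
```

```text
the job is handed in; nothing more can be done
None
```

The clamp with the bar is tightened, nut first and then lever, and the job was handed in at about 26 s of the 51 s allowed.

- **Nut:** I gripped the ball and carried it over along its arc. The pads slipped slightly on the ball near the end, so I finished by pressing on it from above with the fingers shut. It reached its stop: the force rose to 18 N with almost no travel and the ball centre ended at about z 44 mm. In the last picture the ball fits a value of about 1.4.
- **Lever:** I pushed it round with the fingers shut until it stopped, at up to 20 N. In the last picture it fits a value of about 1.57, which is fully closed. Most image differences were under 1 px. The lever tip was the exception, about 2 px off vertically in one view, which I put down to reading the tip rather than to a shortfall.
- **Bar and spare:** The bar still lies in place between the jaws; I did not test its grip directly. I made no move towards the empty clamp. The arm was clear and reading near-zero force at hand-in.

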